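# Clear the jars off the hob into their dishes

## Task

The hob is needed for cooking: take the three jars that stand on it and set each one upright on the floor of its own grey dish on the worktop - the widest jar in the largest dish, the shortest jar in the middle-sized dish, and the tall narrow spice jar in the smallest dish. Do not tip a jar over, leave the dishes where they stand, and do not disturb the tin, the shaker and the other spice jar that already stand on the worktop.

Things in the scene. Friction and masses are not known exactly. Their poses are not given: they have to be found in the camera images.
- wide_jar: the widest jar on the hob: clear glass with red contents and a white lid, 64 mm across, 87 mm high, about 0.25 kg; goes into the large dish. It stands upright on the black glass hob, whose top is 6 mm above the worktop. Origin: centre of the underside, z up (the jar is round; its yaw does not matter).
- short_jar: the shortest jar on the hob: clear glass with a broad yellow lid, 52 mm across, 75 mm high; goes into the medium dish. It stands upright on the black glass hob, whose top is 6 mm above the worktop. Origin: centre of the underside, z up (the jar is round; its yaw does not matter).
- tall_jar: the tallest, narrowest jar on the hob: a spice jar with a red lid, 45 mm across, 106 mm high, about 0.11 kg; goes into the small dish. It stands upright on the black glass hob, whose top is 6 mm above the worktop. Origin: centre of the underside, z up (the jar is round; its yaw does not matter).
- large_dish: largest round grey dish, 104 mm across outside, 94 mm inside: stoneware dish, flat floor 5 mm thick, wall 5 mm thick, 14 mm high overall. Loose, 0.4 kg, on the worktop (z = 0) to the right of the hob. Wall cabinet behind and above: front x = 0.58 m, underside z = 0.51 m; carry low and close. Origin: centre of its underside, z up.
- medium_dish: middle-sized round grey dish, 87 mm across outside, 77 mm inside: stoneware dish, flat floor 5 mm thick, wall 5 mm thick, 14 mm high overall. Loose, 0.4 kg, on the worktop (z = 0) to the right of the hob. Wall cabinet behind and above: front x = 0.58 m, underside z = 0.51 m; carry low and close. Origin: centre of its underside, z up.
- small_dish: smallest round grey dish, 72 mm across outside, 62 mm inside: stoneware dish, flat floor 5 mm thick, wall 5 mm thick, 14 mm high overall. Loose, 0.4 kg, on the worktop (z = 0) to the right of the hob. Wall cabinet behind and above: front x = 0.58 m, underside z = 0.51 m; carry low and close. Origin: centre of its underside, z up.
- tin: bystander: food tin, 57 mm across, 72 mm high, on the worktop behind the dishes. Origin: centre of the underside, z up (the tin is round; its yaw does not matter).
- shaker: bystander: grey-topped shaker, 44 mm across, 90 mm high, on the worktop behind the dishes. Origin: centre of the underside, z up (the shaker is round; its yaw does not matter).
- spare_jar: bystander: a spice jar of the same shape as the tall jar (red lid, 45 mm across, 106 mm high), but on the worktop behind the dishes, not on the hob. Origin: centre of the underside, z up (the jar is round; its yaw does not matter).
Not all that is in view belongs to the job. Leave any turquoise look-alike of the wide_jar alone.

How it is judged:
By the outcome, as a careful person would: the job done as asked, in the order asked, and still so for the second after the job is handed in, with the robot touching nothing.
It also fails if it takes over 104 s, if anything falls off the work surface, if the arm or the gripper's body presses on something with over 40 N, if the wrist force passes 120 N, or if a joint passes its speed limit or range.

## Robot

A 7-joint arm with a two-finger parallel gripper is mounted at the origin on a cart in front of the work surface, level with it; the furniture and walls round the work are solid. World frame = base frame: x ahead of the robot, y to its left, z up, the work surface at z = 0. Lengths are in m, angles in rad, forces in N, time in s.
With the tool pointing down it reaches from about 0.425 to 0.925 m from the base axis. Payload 6.8 kg.
Tool frame: the origin (TCP) lies at the very end of the fingers, on their centre line; the grasp point (between the pads) lies 19 mm behind it; z points along the fingers, y is the line along which they close (so a half turn about z gives the same grasp; the last joint's range is limited). The gripper opens to 85 mm and grips with 20 to 120 N. Pads are 22 mm wide; open, the fingers measure 114 mm over their backs; the gripper's body (76 mm by 85 mm) begins 54 mm behind the grasp point. The pads swing forward as they close: fully open they stand 13 mm farther back than shut.
Start: joints at [-1.223, 0.477, 0.022, 1.555, -0.011, 1.109, -0.083], TCP at [0.297, 0.606, 0.231] pointing down, gripper open.
Joint ranges: [-2.96, 2.96], [-0.34, 2.1], [-1.41, 1.46], [0.24, 2.44], [-1.37, 4.51], [0.17, 1.92], [-2.96, 2.96]. Speed limits (rad/s): [2.39, 2.39, 3.14, 3.14, 3.14, 3.14, 3.14].

## Interface

Orientations are given as a rotation vector (axis times angle).
In Python, from bench import get_obs, grab_frame, hand_in gives the robot as it stands.
- The arm moves only by the tool drive_tool, never from a script. Its argument "rows" is a list of rows, each an object with "offset": the shift along the tool's x, y, z as a fraction of full scale, a list of three; "rotation": the turn, a rotation vector about the tool's x, y, z as a fraction of full scale, a list of three; "claw": the opening, from 0 (shut) to 1 (fully open). In form: [{"offset": [tx, ty, tz], "rotation": [wx, wy, wz], "claw": claw}, ...]. A call has 1 to 20 rows; each row is the pose to reach, as a shift and turn from the pose commanded when the call began, along the tool's axes at that moment; what a row does not reach only later rows make up. Full scale, the value 1, is 0.15 m for a shift and 2 rad for a turn. A row lasts 1/12 s, in which the tool goes at most 41.7 mm and 7.16 degrees, less where a joint would pass 70% of its speed; a pose out of reach is approached as far as the arm can. A call with a number of a shift or a turn outside -1 to 1 is refused whole. A call with a gripper value outside its range is refused whole. The fingers move at their own pace and stop on an object; "force" is the grip in N (left out, the last holds). Time passes only in rows, so rows that repeat a pose let the fingers close. It gives the time, the measured TCP pose, the force, the opening and the grip force at its end, in the units of the state.
- get_obs(): the state, without advancing time (a new reading comes with each control period).
- grab_frame(name): name is "scene" or "top" or "wrist"; returns a dict with "frame" (400x640x3 uint8, red, green, blue), "z_map" (400x640 float32, m along the optical axis (not along the pixel's ray), 0 where there is no reading), "vfov" (degrees; the focal length in pixels is half the picture's height over the tangent of half this angle, whatever the lens; pixels are square), "cx", "cy" (the principal point, pixels), "R" (3x3) and "t" (3): a world point X has camera coordinates R X + t. Camera axes: x right, y down, z forward; pixel columns grow to the right and rows downward; lengths in m; the calibration is good to about 2 mm. A picture is of the moment at which its call begins.
- hand_in(): hands the job in; it is judged then, once.
The state is a dict: "clock": time; "joints": joint angles; "qvel": joint speeds; "tau": joint torques, N m; "tcp_pos": TCP position; "orientation": TCP orientation; "contact_force": force on the tool from outside, world axes, zero at the start; "moment": the same for the moment, N m; "grip_width": finger opening in m; "gripper_force": force on a finger pad.
Only numpy, scipy, OpenCV 4.12 (cv2) and the standard library are available. Lean on these libraries where they do the work, as an engineer would, in place of code of your own. Each camera call takes 0.05 s, during which the arm holds its last target. There are 200 camera calls.

## Working session

There is one attempt and no reset: what is moved stays moved. The work goes in short steps, Python scripts to look and compute and a tool call to move; the robot and the scene stay as the last step left them, time stands still between calls to the robot, and variables do not carry over. Pictures are saved under pics/ and viewed, at most 14 in all, crops included, and the job is handed in when it is done.

Besides the shell and the picture viewer there is one more tool, called after "Call:" in YAML: its name, and indented under it one key for each argument. drive_tool: Moves the arm, as the interface text tells. Its arguments: {"type":"object","properties":{"rows":{"type":"array","items":{"type":"object","properties":{"offset":{"type":"array","items":{"type":"number"}},"rotation":{"type":"array","items":{"type":"number"}},"claw":{"type":"number"}}}},"force":{"type":"number"}},"required":["rows"]}

```bash
mkdir -p pics; cat > h.py <<'E'
import numpy as np, cv2
from bench import get_obs, grab_frame, hand_in
def cloud(f):
    z=f["z_map"].astype(float); h,w=z.shape; F=h/2/np.tan(np.radians(f["vfov"])/2)
    u,v=np.meshgrid(np.arange(w),np.arange(h))
    c=np.stack([(u-f["cx"])/F*z,(v-f["cy"])/F*z,z],-1)
    P=(c-np.array(f["t"]))@np.array(f["R"])
    P[z<=0]=np.nan
    return P
E
python3 - <<'E'
from h import *
for n in("top","scene"):
    f=grab_frame(n); np.savez(""+n+".npz",**f)
    cv2.imwrite(f"pics/{n}0.png",cv2.cvtColor(f["frame"],cv2.COLOR_RGB2BGR)); print(n,f["vfov"],f["cx"],f["cy"],-np.array(f["R"]).T@f["t"])
print(get_obs())
E
```

```text
top 54.41793493886131 318.5057046169731 192.4727702565032 [0.40367769 0.01365055 1.10073835]
scene 47.87735821765426 319.2516019058419 206.6791312783335 [ 0.14886368 -0.6500015   0.82445453]
{'clock': 0.1, 'joints': array([-1.22310448,  0.47773855,  0.02236014,  1.55635476, -0.01149855,
        1.10928835, -0.08309044]), 'qvel': array([-0.00076753, -0.0015646 , -0.00021462, -0.0019329 ,  0.00055852,
       -0.00153774,  0.00107658]), 'tau': array([ 3.61720617e-03, -5.97764111e+01,  1.61308195e+00, -2.81951076e+01,
        1.26834575e-02,  5.04514479e-03, -3.22596759e-05]), 'tcp_pos': array([0.29690251, 0.60560244, 0.2304082 ]), 'orientation': array([-7.09696413e-01, -3.06012728e+00,  2.57926419e-03]), 'contact_force': array([-0.21356187,  0.11246907,  0.37550192]), 'moment': array([-0.05297134, -0.07833216, -0.00407617]), 'gripper_force': 0.0, 'grip_width': 0.0855756898923936}
```

View pics/top0.png

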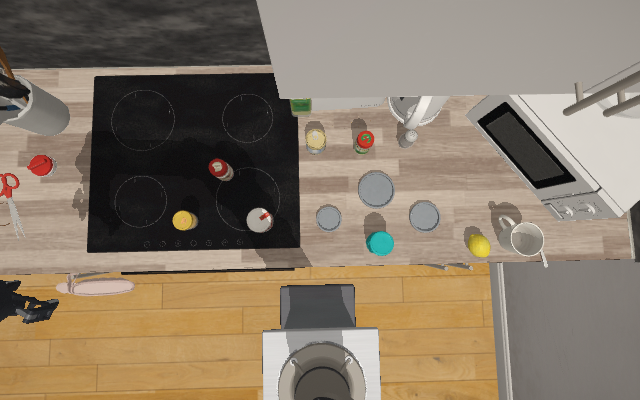

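View pics/scene0.png

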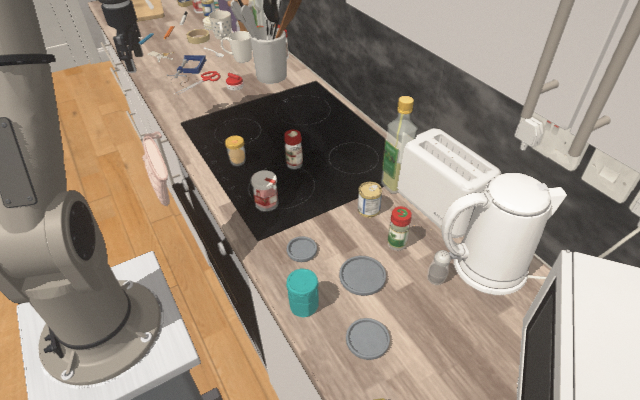

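Top view: on the hob, yellow lid at (184,220) = short jar, red lid at (219,168) = tall jar, white lid at (260,219) = wide jar. Dishes are small (329,217), large (376,189) and medium (424,215). The bystanders are the tin (316,138), spare jar (365,140) and shaker (410,135), and the turquoise look-alike is at (380,243). The red lid at (365,140) stands on the worktop, so it is the spare jar and not the tall one.

```bash
python3 - <<'E'
from h import *
f=dict(np.load("top.npz")); P=cloud(f)
g=dict(np.load("scene.npz")); Q=cloud(g)
A=P.reshape(-1,3); B=Q.reshape(-1,3)
print("table z", np.nanmedian(P[225:235,400:410,2]), "hob",np.nanmedian(P[225:235,110:150,2]))
def circ(pts):
    x,y=pts[:,0],pts[:,1]; s=np.linalg.lstsq(np.c_[2*x,2*y,np.ones(len(x))],x*x+y*y,rcond=None)[0]
    return s[:2],np.sqrt(s[2]+s[0]**2+s[1]**2)
for n,(u,v),h in [("short",(184,220),.081),("tall",(217,166),.112),("wide",(260,220),.093),("small",(329,217),.01),("large",(376,189),.01),("med",(424,215),.01),("turq",(380,243),.08),("tin",(316,138),.072),("spare",(365,138),.106),("shaker",(411,134),.09)]:
    c=P[v-2:v+3,u-2:u+3].reshape(-1,3); c=np.nanmedian(c,0); out=[n,c.round(4)]
    for C,nm in((A,"T"),(B,"S")):
        d=np.hypot(C[:,0]-c[0],C[:,1]-c[1])<(.06 if h<.02 else .038)
        if h<.02: s=C[d&(C[:,2]>.009)&(C[:,2]<.018)]
        else: s=C[d&(abs(C[:,2]-c[2])<.008)]
        if len(s)>5:
            (rc,rad),(r),_=cv2.minAreaRect((s[:,:2]*1000).astype(np.float32)); out+=[nm,len(s),np.round(rc,0),np.round(rad,0),s[:,2].max().round(3)]
    print(*out)
I=cv2.cvtColor(f["frame"],cv2.COLOR_RGB2BGR)[120:260,160:450]
cv2.imwrite("pics/crop0.png",cv2.resize(I,None,fx=2.7,fy=2.7,interpolation=cv2.INTER_CUBIC))
E
```

```text
table z 0.0002706741736159362 hob 0.005620797474971115
short [0.4542 0.3482 0.0797] T 313 454.0 353.0 0.086 S 201 456.0 352.0 0.085
tall [0.589  0.2553 0.1119] T 237 587.0 255.0 0.116 S 157 589.0 254.0 0.116
wide [0.4489 0.1487 0.0926] T 476 449.0 152.0 0.1 S 388 452.0 152.0 0.097
small [ 0.4567 -0.0335  0.0061] T 142 451.0 -32.0 0.018 S 219 453.0 -32.0 0.017
large [ 0.5331 -0.1692  0.0055] T 226 530.0 -168.0 0.018 S 373 532.0 -170.0 0.018
med [ 0.4561 -0.3024  0.0051] T 198 450.0 -302.0 0.018 S 399 452.0 -303.0 0.018
turq [ 0.3823 -0.1601  0.0866] T 479 382.0 -163.0 0.093 S 706 383.0 -165.0 0.092
tin [ 0.6688 -0.0012  0.0693] T 344 665.0 -1.0 0.075 S 350 668.0 -1.0 0.075
spare [ 0.656  -0.1288  0.1072] T 216 655.0 -130.0 0.112 S 250 657.0 -131.0 0.111
shaker [ 0.6693 -0.2553  0.0883] T 101 668.0 -258.0 0.092 S 192 679.0 -264.0 0.096
```

View pics/crop0.png

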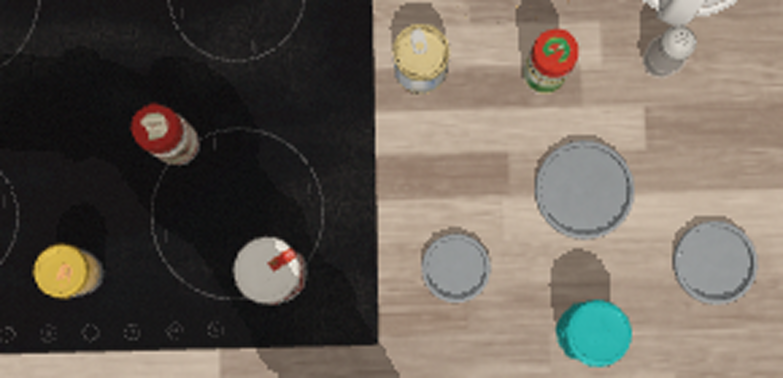

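The crop confirms them: white lid with red contents at crop (268,270) is the wide jar, yellow at (62,270) the short jar and red at (157,128) the tall jar. The turquoise look-alike at (594,332) is left alone. Sizes and heights agree with those given. First I move towards the wide jar, squaring the tool with the world axes on the way.

Call:
drive_tool:
  rows:
    - {"offset":[-0.45,-0.15,0],"rotation":[0,0,-0.114],"claw":1}
    - {"offset":[-0.892,-0.305,0],"rotation":[0,0,-0.228],"claw":1}
    - {"offset":[-0.892,-0.305,0],"rotation":[0,0,-0.228],"claw":1}
    - {"offset":[-0.892,-0.305,0],"rotation":[0,0,-0.228],"claw":1}
    - {"offset":[-0.892,-0.305,0],"rotation":[0,0,-0.228],"claw":1}
    - {"offset":[-0.892,-0.305,0],"rotation":[0,0,-0.228],"claw":1}
    - {"offset":[-0.892,-0.305,0],"rotation":[0,0,-0.228],"claw":1}
  force: 40

```text
clock: 0.68
tcp_pos: [0.396, 0.5069, 0.231]
orientation: [0.0, -3.141, -0.001]
contact_force: [0.0, 0.2, -0.5]
grip_width: 0.0851
gripper_force: 0.0
```

Call:
drive_tool:
  rows:
    - {"offset":[-0.18,-0.5,0],"rotation":[0,0,0],"claw":1}
    - {"offset":[-0.36,-1,0],"rotation":[0,0,0],"claw":1}
    - {"offset":[-0.36,-1,0],"rotation":[0,0,0],"claw":1}
    - {"offset":[-0.36,-1,0],"rotation":[0,0,0],"claw":1}
    - {"offset":[-0.36,-1,0],"rotation":[0,0,0],"claw":1}
    - {"offset":[-0.36,-1,0],"rotation":[0,0,0],"claw":1}

```text
clock: 1.18
tcp_pos: [0.4512, 0.3555, 0.2314]
orientation: [0.004, 3.142, 0.0]
contact_force: [-0.0, 0.9, -0.5]
grip_width: 0.0852
gripper_force: 0.0
```

Call:
drive_tool:
  rows:
    - {"offset":[0,-0.5,0],"rotation":[0,0,0],"claw":1}
    - {"offset":[0,-1,0],"rotation":[0,0,0],"claw":1}
    - {"offset":[0,-1,0],"rotation":[0,0,0],"claw":1}
    - {"offset":[0,-1,0],"rotation":[0,0,0],"claw":1}
    - {"offset":[0,-1,0],"rotation":[0,0,0],"claw":1}
    - {"offset":[0,-1,0],"rotation":[0,0,0],"claw":1}
    - {"offset":[0,-1,0],"rotation":[0,0,0],"claw":1}

```text
clock: 1.77
tcp_pos: [0.4507, 0.2091, 0.2315]
orientation: [-0.006, 3.141, 0.002]
contact_force: [0.7, 0.1, 0.7]
grip_width: 0.0852
gripper_force: 0.0
```

```bash
python3 - <<'E'
from h import *
f=grab_frame("wrist"); P=cloud(f)
cv2.imwrite("pics/w1.png",cv2.cvtColor(f["frame"],cv2.COLOR_RGB2BGR))
A=P.reshape(-1,3); print(get_obs()["tcp_pos"],-np.array(f["R"]).T@f["t"])
for n,c,r,lo,hi in[("wide",(.4505,.152),.045,.085,.1),("small",(.452,-.032),.055,.009,.018)]:
    s=A[(np.hypot(A[:,0]-c[0],A[:,1]-c[1])<r)&(A[:,2]>lo)&(A[:,2]<hi)]
    if len(s)>20: print(n,len(s),np.percentile(s,[1,50,99],axis=0).round(4),cv2.minEnclosingCircle((s[:,:2]*1000).astype(np.float32)))
E
```

```text
[0.45069231 0.20920598 0.23137429] [0.37285687 0.20930781 0.37500263]
wide 4492 [[0.4198 0.1265 0.087 ]
 [0.4485 0.1559 0.0932]
 [0.4788 0.1855 0.0952]] ((450.0113525390625, 155.5548095703125), 31.893056869506836)
small 1329 [[ 0.4165 -0.0637  0.0092]
 [ 0.4493 -0.0312  0.0141]
 [ 0.4858  0.0059  0.0163]] ((450.900390625, -29.82487678527832), 36.6901969909668)
```

View pics/w1.png

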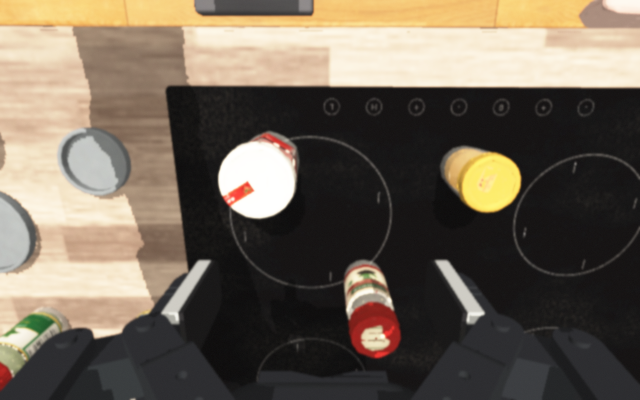

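The wrist view shows the white lid at (258,180) and the small dish at (94,160). The fit gives the wide jar at (0.450, 0.155). I move above it and measure again.

Call:
drive_tool:
  rows:
    - {"offset":[0,-0.2,0.2],"rotation":[0,0,0],"claw":1}
    - {"offset":[0,-0.353,0.4],"rotation":[0,0,0],"claw":1}
    - {"offset":[0,-0.353,0.6],"rotation":[0,0,0],"claw":1}
    - {"offset":[0,-0.353,0.6],"rotation":[0,0,0],"claw":1}
    - {"offset":[0,-0.353,0.6],"rotation":[0,0,0],"claw":1}
    - {"offset":[0,-0.353,0.6],"rotation":[0,0,0],"claw":1}

```text
clock: 2.32
tcp_pos: [0.4521, 0.1556, 0.1425]
orientation: [-0.005, 3.14, 0.002]
contact_force: [0.9, 1.4, 0.6]
grip_width: 0.0855
gripper_force: 0.0
```

```bash
cat >> h.py <<'E'
def meas(name,items):
    f=grab_frame(name); A=cloud(f).reshape(-1,3); print(name,get_obs()["tcp_pos"].round(4))
    for n,c,r,lo,hi in items:
        s=A[(np.hypot(A[:,0]-c[0],A[:,1]-c[1])<r)&(A[:,2]>lo)&(A[:,2]<hi)]
        if len(s)>20: print(n,len(s),np.percentile(s,[1,99],axis=0).round(4).tolist(),cv2.minEnclosingCircle((s[:,:2]*1000).astype(np.float32)))
    return f
E
python3 - <<'E'
from h import *
meas("wrist",[("wide",(.4505,.154),.045,.085,.1),("small",(.452,-.032),.055,.009,.018)])
E
```

```text
wrist [0.4524 0.1555 0.1429]
wide 8613 [[0.4198, 0.1261, 0.0876], [0.4789, 0.1843, 0.0951]] ((450.4775695800781, 155.01463317871094), 32.230255126953125)
small 2213 [[0.4163, -0.0635, 0.0091], [0.4858, 0.0058, 0.0161]] ((451.4215393066406, -29.66210174560547), 36.489967346191406)
```

Call:
drive_tool:
  rows:
    - {"offset":[0,0,0.17],"rotation":[0,0,0],"claw":1}
    - {"offset":[0,0,0.34],"rotation":[0,0,0],"claw":1}
    - {"offset":[0,0,0.5],"rotation":[0,0,0],"claw":1}
    - {"offset":[0,0,0.62],"rotation":[0,0,0],"claw":1}
    - {"offset":[0,0,0.68],"rotation":[0,0,0],"claw":1}
    - {"offset":[0,0,0.68],"rotation":[0,0,0],"claw":1}
    - {"offset":[0,0,0.68],"rotation":[0,0,0],"claw":1}
    - {"offset":[0,0,0.68],"rotation":[0,0,0],"claw":0.6}
    - {"offset":[0,0,0.68],"rotation":[0,0,0],"claw":0.5}
    - {"offset":[0,0,0.68],"rotation":[0,0,0],"claw":0.4}
    - {"offset":[0,0,0.68],"rotation":[0,0,0],"claw":0.3}
    - {"offset":[0,0,0.68],"rotation":[0,0,0],"claw":0.3}
    - {"offset":[0,0,0.68],"rotation":[0,0,0],"claw":0.3}
    - {"offset":[0,0,0.68],"rotation":[0,0,0],"claw":0.3}
  force: 40

```text
clock: 3.53
tcp_pos: [0.4525, 0.1538, 0.0411]
orientation: [-0.0, 3.139, 0.002]
contact_force: [-1.1, -0.4, 8.9]
grip_width: 0.0609
gripper_force: 40.4
```

Call:
drive_tool:
  rows:
    - {"offset":[0,0,-0.03],"rotation":[0,0,0],"claw":0.3}
    - {"offset":[0,0,-0.1],"rotation":[0,0,0],"claw":0.3}
    - {"offset":[0,0,-0.2],"rotation":[0,0,0],"claw":0.3}
    - {"offset":[0,0,-0.3],"rotation":[0,0,0],"claw":0.3}
    - {"offset":[0,0,-0.4],"rotation":[0,0,0],"claw":0.3}
    - {"offset":[0,0,-0.45],"rotation":[0,0,0],"claw":0.3}
    - {"offset":[0,0,-0.467],"rotation":[0,0,0],"claw":0.3}
    - {"offset":[0,0,-0.467],"rotation":[0,0,0],"claw":0.3}

```text
clock: 4.2
tcp_pos: [0.4515, 0.1533, 0.1102]
orientation: [-0.0, 3.14, 0.001]
contact_force: [-0.1, 0.1, -1.7]
grip_width: 0.0611
gripper_force: 44.1
```

Call:
drive_tool:
  rows:
    - {"offset":[-0.01,-0.03,0],"rotation":[0,0,0],"claw":0.3}
    - {"offset":[-0.03,-0.1,0],"rotation":[0,0,0],"claw":0.3}
    - {"offset":[-0.06,-0.2,0],"rotation":[0,0,0],"claw":0.3}
    - {"offset":[-0.09,-0.32,0],"rotation":[0,0,0],"claw":0.3}
    - {"offset":[-0.13,-0.45,0],"rotation":[0,0,0],"claw":0.3}
    - {"offset":[-0.17,-0.58,0],"rotation":[0,0,0],"claw":0.3}
    - {"offset":[-0.21,-0.71,0],"rotation":[0,0,0],"claw":0.3}
    - {"offset":[-0.24,-0.84,0],"rotation":[0,0,0],"claw":0.3}
    - {"offset":[-0.27,-1,0],"rotation":[0,0,0],"claw":0.3}

```text
clock: 4.95
tcp_pos: [0.4913, 0.0017, 0.1085]
orientation: [0.001, -3.14, 0.0]
contact_force: [0.8, 1.1, -2.6]
grip_width: 0.061
gripper_force: 44.0
```

Call:
drive_tool:
  rows:
    - {"offset":[-0.03,-0.13,0],"rotation":[0,0,0],"claw":0.3}
    - {"offset":[-0.06,-0.26,0],"rotation":[0,0,0],"claw":0.3}
    - {"offset":[-0.09,-0.39,0],"rotation":[0,0,0],"claw":0.3}
    - {"offset":[-0.13,-0.52,0],"rotation":[0,0,0],"claw":0.3}
    - {"offset":[-0.17,-0.65,0],"rotation":[0,0,0],"claw":0.3}
    - {"offset":[-0.21,-0.78,0],"rotation":[0,0,0],"claw":0.3}
    - {"offset":[-0.24,-0.88,0],"rotation":[0,0,0],"claw":0.3}
    - {"offset":[-0.26,-0.96,0],"rotation":[0,0,0],"claw":0.3}
    - {"offset":[-0.27,-1,0],"rotation":[0,0,0],"claw":0.3}
    - {"offset":[-0.27,-1,0],"rotation":[0,0,0],"claw":0.3}

```text
clock: 5.78
tcp_pos: [0.5318, -0.1488, 0.1088]
orientation: [-0.004, -3.141, 0.001]
contact_force: [0.5, 0.4, -1.7]
grip_width: 0.0611
gripper_force: 44.1
```

```bash
python3 - <<'E'
from h import *
it=[("large",(.532,-.169),.066,.009,.018),("med",(.452,-.302),.057,.009,.018),("small",(.452,-.032),.05,.009,.018)]
meas("scene",it); f=meas("wrist",it)
cv2.imwrite("pics/w2.png",cv2.cvtColor(f["frame"],cv2.COLOR_RGB2BGR))
E
```

```text
scene [ 0.5317 -0.1472  0.1088]
large 314 [[0.4809, -0.2202, 0.0091], [0.5819, -0.1194, 0.0174]] ((531.6053466796875, -168.10336303710938), 53.78974151611328)
med 399 [[0.4095, -0.3451, 0.0091], [0.4938, -0.2608, 0.0173]] ((452.2361755371094, -302.87640380859375), 44.11205291748047)
small 217 [[0.4178, -0.068, 0.0091], [0.4872, 0.0018, 0.0174]] ((452.4734802246094, -32.23350143432617), 36.87163543701172)
wrist [ 0.5318 -0.1462  0.1089]
large 2212 [[0.4793, -0.2175, 0.0095], [0.5665, -0.1168, 0.0161]] ((530.6138305664062, -167.0747528076172), 52.007225036621094)
med 4460 [[0.4093, -0.3419, 0.0092], [0.4926, -0.2574, 0.0162]] ((450.8576354980469, -300.2007751464844), 43.95764923095703)
small 3335 [[0.4172, -0.0655, 0.0092], [0.486, 0.0041, 0.0163]] ((451.6596374511719, -30.243587493896484), 36.205936431884766)
```

View pics/w2.png

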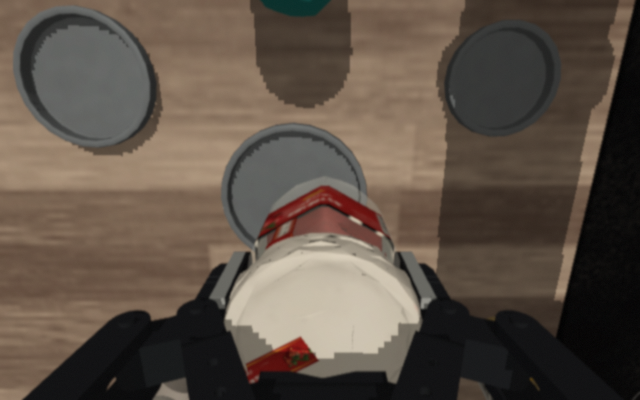

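Held upright above the large dish, whose centre by both cameras is (0.531, -0.168); TCP y has about 22 mm still to go.

Call:
drive_tool:
  rows:
    - {"offset":[0,-0.07,0],"rotation":[0,0,0],"claw":0.3}
    - {"offset":[0,-0.145,0.05],"rotation":[0,0,0],"claw":0.3}
    - {"offset":[0,-0.145,0.15],"rotation":[0,0,0],"claw":0.3}
    - {"offset":[0,-0.145,0.25],"rotation":[0,0,0],"claw":0.3}
    - {"offset":[0,-0.145,0.33],"rotation":[0,0,0],"claw":0.3}
    - {"offset":[0,-0.145,0.38],"rotation":[0,0,0],"claw":0.3}
    - {"offset":[0,-0.145,0.41],"rotation":[0,0,0],"claw":0.3}
    - {"offset":[0,-0.145,0.42],"rotation":[0,0,0],"claw":0.3}
    - {"offset":[0,-0.145,0.43],"rotation":[0,0,0],"claw":0.3}
    - {"offset":[0,-0.145,0.43],"rotation":[0,0,0],"claw":0.3}

```text
clock: 6.72
tcp_pos: [0.5326, -0.1686, 0.0451]
orientation: [-0.001, 3.141, -0.0]
contact_force: [-0.1, -1.0, -2.4]
grip_width: 0.0612
gripper_force: 44.0
```

Call:
drive_tool:
  rows:
    - {"offset":[0,0,0.008],"rotation":[0,0,0],"claw":0.3}
    - {"offset":[0,0,0.016],"rotation":[0,0,0],"claw":0.3}
    - {"offset":[0,0,0.024],"rotation":[0,0,0],"claw":0.3}
    - {"offset":[0,0,0.032],"rotation":[0,0,0],"claw":0.3}
    - {"offset":[0,0,0.032],"rotation":[0,0,0],"claw":0.3}
    - {"offset":[0,0,0.032],"rotation":[0,0,0],"claw":0.3}

```text
clock: 7.22
tcp_pos: [0.5328, -0.1694, 0.0408]
orientation: [0.0, 3.14, -0.001]
contact_force: [0.5, -1.3, 2.5]
grip_width: 0.0604
gripper_force: 42.5
```

Contact felt; release and rise.

Call:
drive_tool:
  rows:
    - {"offset":[0,0,0],"rotation":[0,0,0],"claw":0.75}
    - {"offset":[0,0,0],"rotation":[0,0,0],"claw":0.85}
    - {"offset":[0,0,0],"rotation":[0,0,0],"claw":1}
    - {"offset":[0,0,0],"rotation":[0,0,0],"claw":1}
    - {"offset":[0,0,0],"rotation":[0,0,0],"claw":1}
    - {"offset":[0,0,0],"rotation":[0,0,0],"claw":1}
    - {"offset":[0,0,-0.1],"rotation":[0,0,0],"claw":1}
    - {"offset":[0,0,-0.25],"rotation":[0,0,0],"claw":1}
    - {"offset":[0,0,-0.45],"rotation":[0,0,0],"claw":1}
    - {"offset":[0,0,-0.65],"rotation":[0,0,0],"claw":1}
    - {"offset":[0,0,-0.8],"rotation":[0,0,0],"claw":1}
    - {"offset":[0,0,-0.8],"rotation":[0,0,0],"claw":1}

```text
clock: 8.22
tcp_pos: [0.5352, -0.1695, 0.165]
orientation: [0.0, 3.133, -0.002]
contact_force: [0.6, -0.6, 0.3]
grip_width: 0.0852
gripper_force: 0.0
```

```bash
python3 - <<'E'
from h import *
it=[("wide",(.531,-.168),.05,.086,.1),("large",(.532,-.169),.066,.009,.018)]
f=meas("scene",it)
cv2.imwrite("pics/s2.png",cv2.cvtColor(f["frame"],cv2.COLOR_RGB2BGR))
E
```

```text
scene [ 0.5341 -0.1691  0.1627]
wide 576 [[0.502, -0.1861, 0.0867], [0.5611, -0.1266, 0.0957]] ((532.3088989257812, -156.047119140625), 32.141517639160156)
large 348 [[0.4805, -0.2205, 0.0091], [0.5817, -0.1217, 0.0176]] ((531.9110717773438, -169.5932159423828), 52.73527145385742)
```

View pics/s2.png

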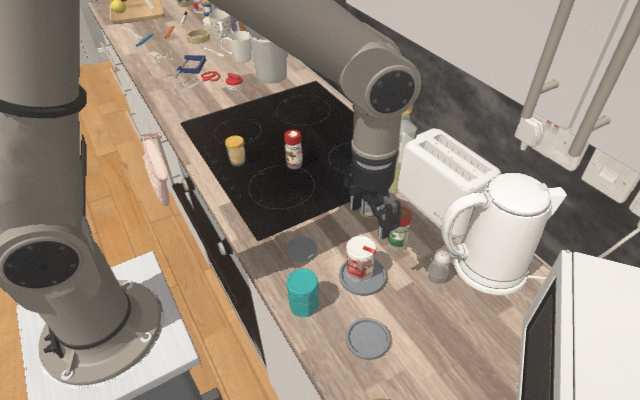

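The wide jar stands in the large dish at pixel (360,260), but the lid fit lies 13 mm off centre. I check whether it is tilted or only moved.

```bash
python3 - <<'E'
from h import *
for n in("scene","top"):
    f=grab_frame(n); P=cloud(f); A=P.reshape(-1,3)
    s=A[(np.hypot(A[:,0]-.532,A[:,1]+.158)<.033)&(A[:,2]>.08)&(A[:,2]<.1)]
    if len(s)>30:
        t=s[np.hypot(*(s[:,:2]-np.median(s[:,:2],0)).T)<.024]
        k=np.linalg.lstsq(np.c_[t[:,:2],np.ones(len(t))],t[:,2],rcond=None)[0]; print(n,len(t),"slope",k[:2].round(3),"z",np.median(t[:,2]).round(4))
    if n=="scene":
        # body by height slices
        for lo in np.arange(.01,.095,.01):
            s=A[(np.hypot(A[:,0]-.532,A[:,1]+.16)<.045)&(A[:,2]>lo)&(A[:,2]<lo+.01)]
            print(round(lo,3),len(s),np.percentile(s[:,:2],[1,99],axis=0).round(3).tolist())
        I=cv2.cvtColor(f["frame"],cv2.COLOR_RGB2BGR)[220:310,290:410]; cv2.imwrite("pics/s3.png",cv2.resize(I,None,fx=5,fy=5,interpolation=cv2.INTER_CUBIC))
E
```

```text
scene 306 slope [-0.004 -0.006] z 0.0925
0.01 109 [[0.493, -0.185], [0.546, -0.12]]
0.02 66 [[0.502, -0.184], [0.547, -0.151]]
0.03 77 [[0.501, -0.185], [0.549, -0.149]]
0.04 77 [[0.502, -0.185], [0.549, -0.14]]
0.05 80 [[0.502, -0.184], [0.547, -0.134]]
0.06 82 [[0.501, -0.184], [0.546, -0.154]]
0.07 60 [[0.503, -0.184], [0.547, -0.151]]
0.08 99 [[0.501, -0.188], [0.551, -0.129]]
0.09 520 [[0.503, -0.186], [0.562, -0.126]]
top 207 slope [-0.014  0.003] z 0.092
```

View pics/s3.png

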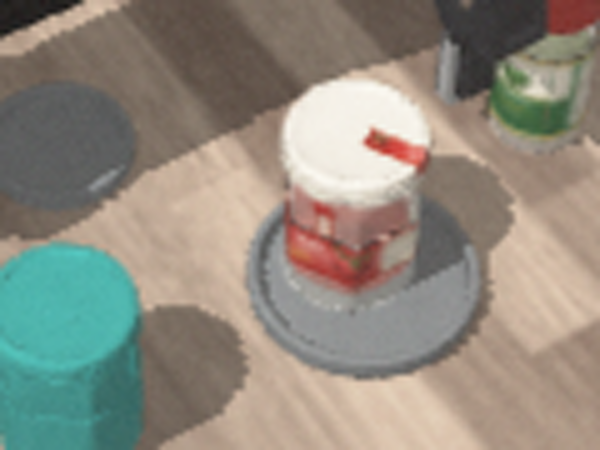

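It is upright (lid slope under 1°, lid height 92 mm = dish floor + 87) and flat on the dish floor inside the rim, so it shifted only when released. For the next releases I'll open the gripper less and more slowly. On to the short jar.

Call:
drive_tool:
  rows:
    - {"offset":[0.27,0.4,0],"rotation":[0,0,0],"claw":1}
    - {"offset":[0.53,1,0],"rotation":[0,0,0],"claw":1}
    - {"offset":[0.53,1,0],"rotation":[0,0,0],"claw":1}
    - {"offset":[0.53,1,0],"rotation":[0,0,0],"claw":1}
    - {"offset":[0.53,1,0],"rotation":[0,0,0],"claw":1}

```text
clock: 8.78
tcp_pos: [0.4482, -0.0123, 0.1582]
orientation: [0.013, -3.136, -0.003]
contact_force: [-0.2, 0.0, -0.1]
grip_width: 0.0854
gripper_force: 0.0
```

Call:
drive_tool:
  rows:
    - {"offset":[0,0.5,0],"rotation":[0,0,0],"claw":1}
    - {"offset":[0,1,0],"rotation":[0,0,0],"claw":1}
    - {"offset":[0,1,0],"rotation":[0,0,0],"claw":1}
    - {"offset":[0,1,0],"rotation":[0,0,0],"claw":1}
    - {"offset":[0,1,0],"rotation":[0,0,0],"claw":1}

```text
clock: 9.2
tcp_pos: [0.4518, 0.1376, 0.159]
orientation: [0.014, -3.14, -0.003]
contact_force: [0.4, 0.8, 0.1]
grip_width: 0.0853
gripper_force: 0.0
```

Call:
drive_tool:
  rows:
    - {"offset":[0,0.5,0],"rotation":[0,0,0],"claw":1}
    - {"offset":[0,1,0],"rotation":[0,0,0],"claw":1}
    - {"offset":[0,1,0],"rotation":[0,0,0],"claw":1}
    - {"offset":[0,1,0],"rotation":[0,0,0],"claw":1}
    - {"offset":[0,1,0],"rotation":[0,0,0],"claw":1}
    - {"offset":[0,1,0],"rotation":[0,0,0],"claw":1}

```text
clock: 9.7
tcp_pos: [0.4518, 0.282, 0.1585]
orientation: [0.005, -3.139, 0.002]
contact_force: [-0.2, -1.0, -0.2]
grip_width: 0.0853
gripper_force: 0.0
```

```bash
python3 - <<'E'
from h import *
it=[("short",(.455,.3525),.04,.075,.09),("tall",(.588,.2545),.04,.104,.12)]
meas("wrist",it);meas("scene",it)
E
```

```text
wrist [0.4522 0.2802 0.1586]
short 4485 [[0.4301, 0.3306, 0.0764], [0.4778, 0.3783, 0.0831]] ((454.8447570800781, 355.1231994628906), 25.893585205078125)
scene [0.4525 0.2794 0.1589]
short 187 [[0.4322, 0.3267, 0.0754], [0.4802, 0.3777, 0.0843]] ((459.13372802734375, 354.0774841308594), 30.507474899291992)
tall 158 [[0.5673, 0.233, 0.1049], [0.61, 0.2766, 0.1155]] ((589.1535034179688, 255.5107879638672), 24.509634017944336)
```

Call:
drive_tool:
  rows:
    - {"offset":[-0.017,0.25,0],"rotation":[0,0,0],"claw":1}
    - {"offset":[-0.017,0.5,0.1],"rotation":[0,0,0],"claw":1}
    - {"offset":[-0.017,0.5,0.1],"rotation":[0,0,0],"claw":1}
    - {"offset":[-0.017,0.5,0.2],"rotation":[0,0,0],"claw":1}
    - {"offset":[-0.017,0.5,0.4],"rotation":[0,0,0],"claw":1}
    - {"offset":[-0.017,0.5,0.6],"rotation":[0,0,0],"claw":1}
    - {"offset":[-0.017,0.5,0.75],"rotation":[0,0,0],"claw":1}
    - {"offset":[-0.017,0.5,0.84],"rotation":[0,0,0],"claw":1}
    - {"offset":[-0.017,0.5,0.84],"rotation":[0,0,0],"claw":1}
    - {"offset":[-0.017,0.5,0.84],"rotation":[0,0,0],"claw":1}

```text
clock: 10.63
tcp_pos: [0.4553, 0.3543, 0.0334]
orientation: [-0.003, -3.14, 0.003]
contact_force: [-0.3, 0.1, 0.9]
grip_width: 0.0856
gripper_force: 0.0
```

Call:
drive_tool:
  rows:
    - {"offset":[0,0,0],"rotation":[0,0,0],"claw":0.7}
    - {"offset":[0,0,0],"rotation":[0,0,0],"claw":0.6}
    - {"offset":[0,0,0],"rotation":[0,0,0],"claw":0.5}
    - {"offset":[0,0,0],"rotation":[0,0,0],"claw":0.4}
    - {"offset":[0,0,0],"rotation":[0,0,0],"claw":0.3}
    - {"offset":[0,0,0],"rotation":[0,0,0],"claw":0.3}
    - {"offset":[0,0,0],"rotation":[0,0,0],"claw":0.3}
    - {"offset":[0,0,0],"rotation":[0,0,0],"claw":0.3}

```text
clock: 11.3
tcp_pos: [0.456, 0.3568, 0.0354]
orientation: [0.0, 3.14, 0.002]
contact_force: [-1.4, -0.8, 6.0]
grip_width: 0.046
gripper_force: 41.0
```

Call:
drive_tool:
  rows:
    - {"offset":[0,0,-0.03],"rotation":[0,0,0],"claw":0.3}
    - {"offset":[0,0,-0.1],"rotation":[0,0,0],"claw":0.3}
    - {"offset":[0,0,-0.2],"rotation":[0,0,0],"claw":0.3}
    - {"offset":[0,0,-0.32],"rotation":[0,0,0],"claw":0.3}
    - {"offset":[0,0,-0.44],"rotation":[0,0,0],"claw":0.3}
    - {"offset":[0,0,-0.56],"rotation":[0,0,0],"claw":0.3}
    - {"offset":[0,0,-0.67],"rotation":[0,0,0],"claw":0.3}
    - {"offset":[0,0,-0.74],"rotation":[0,0,0],"claw":0.3}
    - {"offset":[0,0,-0.767],"rotation":[0,0,0],"claw":0.3}
    - {"offset":[0,0,-0.767],"rotation":[0,0,0],"claw":0.3}

```text
clock: 12.13
tcp_pos: [0.4555, 0.3568, 0.1502]
orientation: [-0.0, 3.14, 0.002]
contact_force: [-0.8, -0.8, -1.9]
grip_width: 0.0466
gripper_force: 41.4
```

Call:
drive_tool:
  rows:
    - {"offset":[0,-0.03,0],"rotation":[0,0,0],"claw":0.3}
    - {"offset":[0,-0.1,0],"rotation":[0,0,0],"claw":0.3}
    - {"offset":[0,-0.2,0],"rotation":[0,0,0],"claw":0.3}
    - {"offset":[0,-0.32,0],"rotation":[0,0,0],"claw":0.3}
    - {"offset":[0,-0.45,0],"rotation":[0,0,0],"claw":0.3}
    - {"offset":[0,-0.6,0],"rotation":[0,0,0],"claw":0.3}
    - {"offset":[0,-0.75,0],"rotation":[0,0,0],"claw":0.3}
    - {"offset":[0,-0.9,0],"rotation":[0,0,0],"claw":0.3}
    - {"offset":[0,-1,0],"rotation":[0,0,0],"claw":0.3}

```text
clock: 12.88
tcp_pos: [0.4544, 0.2017, 0.1482]
orientation: [-0.005, -3.14, 0.004]
contact_force: [-0.3, -0.8, -1.9]
grip_width: 0.0461
gripper_force: 41.4
```

Call:
drive_tool:
  rows:
    - {"offset":[0,-0.13,0],"rotation":[0,0,0],"claw":0.3}
    - {"offset":[0,-0.28,0],"rotation":[0,0,0],"claw":0.3}
    - {"offset":[0,-0.43,0],"rotation":[0,0,0],"claw":0.3}
    - {"offset":[0,-0.58,0],"rotation":[0,0,0],"claw":0.3}
    - {"offset":[0,-0.73,0],"rotation":[0,0,0],"claw":0.3}
    - {"offset":[0,-0.88,0],"rotation":[0,0,0],"claw":0.3}
    - {"offset":[0,-1,0],"rotation":[0,0,0],"claw":0.3}

```text
clock: 13.47
tcp_pos: [0.4538, 0.0528, 0.1484]
orientation: [-0.004, -3.14, 0.002]
contact_force: [-0.6, 0.4, -2.1]
grip_width: 0.0465
gripper_force: 41.4
```

Call:
drive_tool:
  rows:
    - {"offset":[0,-0.13,0],"rotation":[0,0,0],"claw":0.3}
    - {"offset":[0,-0.28,0],"rotation":[0,0,0],"claw":0.3}
    - {"offset":[0,-0.43,0],"rotation":[0,0,0],"claw":0.3}
    - {"offset":[0,-0.58,0],"rotation":[0,0,0],"claw":0.3}
    - {"offset":[0,-0.73,0],"rotation":[0,0,0],"claw":0.3}
    - {"offset":[0,-0.88,0],"rotation":[0,0,0],"claw":0.3}
    - {"offset":[0,-1,0],"rotation":[0,0,0],"claw":0.3}

```text
clock: 14.05
tcp_pos: [0.4533, -0.0966, 0.1485]
orientation: [-0.004, -3.14, 0.001]
contact_force: [0.0, 0.3, -1.8]
grip_width: 0.0461
gripper_force: 41.4
```

Call:
drive_tool:
  rows:
    - {"offset":[0,-0.13,0],"rotation":[0,0,0],"claw":0.3}
    - {"offset":[0,-0.26,0],"rotation":[0,0,0],"claw":0.3}
    - {"offset":[0,-0.39,0],"rotation":[0,0,0],"claw":0.3}
    - {"offset":[0,-0.52,0],"rotation":[0,0,0],"claw":0.3}
    - {"offset":[0,-0.65,0],"rotation":[0,0,0],"claw":0.3}
    - {"offset":[0,-0.78,0],"rotation":[0,0,0],"claw":0.3}
    - {"offset":[0,-0.9,0],"rotation":[0,0,0],"claw":0.3}
    - {"offset":[0,-0.97,0],"rotation":[0,0,0],"claw":0.3}
    - {"offset":[0,-1,0],"rotation":[0,0,0],"claw":0.3}
    - {"offset":[0,-1,0],"rotation":[0,0,0],"claw":0.3}

```text
clock: 14.88
tcp_pos: [0.4542, -0.2447, 0.1487]
orientation: [-0.003, -3.141, -0.0]
contact_force: [0.3, 1.1, -2.3]
grip_width: 0.0464
gripper_force: 41.5
```

```bash
python3 - <<'E'
from h import *
f=meas("wrist",[("med",(.4515,-.302),.057,.009,.018)])
cv2.imwrite("pics/w3.png",cv2.cvtColor(f["frame"],cv2.COLOR_RGB2BGR))
E
```

```text
wrist [ 0.4546 -0.2434  0.1488]
med 2161 [[0.4084, -0.3421, 0.0093], [0.4927, -0.2581, 0.0163]] ((451.1138000488281, -300.3531494140625), 43.54945755004883)
```

View pics/w3.png

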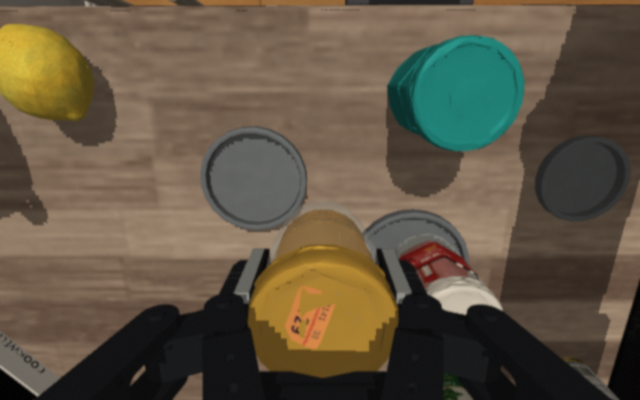

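Held upright. The medium dish, at pixel (254,178), lies at about (0.4515, -0.3015). I move over it and down to just above its floor.

Call:
drive_tool:
  rows:
    - {"offset":[0.005,-0.1,0],"rotation":[0,0,0],"claw":0.3}
    - {"offset":[0.01,-0.2,0],"rotation":[0,0,0],"claw":0.3}
    - {"offset":[0.02,-0.3,0],"rotation":[0,0,0],"claw":0.3}
    - {"offset":[0.02,-0.36,0.03],"rotation":[0,0,0],"claw":0.3}
    - {"offset":[0.02,-0.38,0.1],"rotation":[0,0,0],"claw":0.3}
    - {"offset":[0.02,-0.38,0.22],"rotation":[0,0,0],"claw":0.3}
    - {"offset":[0.02,-0.38,0.34],"rotation":[0,0,0],"claw":0.3}
    - {"offset":[0.02,-0.38,0.46],"rotation":[0,0,0],"claw":0.3}
    - {"offset":[0.02,-0.38,0.56],"rotation":[0,0,0],"claw":0.3}
    - {"offset":[0.02,-0.38,0.63],"rotation":[0,0,0],"claw":0.3}
    - {"offset":[0.02,-0.38,0.68],"rotation":[0,0,0],"claw":0.3}
    - {"offset":[0.02,-0.38,0.71],"rotation":[0,0,0],"claw":0.3}
    - {"offset":[0.02,-0.38,0.72],"rotation":[0,0,0],"claw":0.3}
    - {"offset":[0.02,-0.38,0.72],"rotation":[0,0,0],"claw":0.3}

```text
clock: 16.1
tcp_pos: [0.4525, -0.3005, 0.0411]
orientation: [-0.001, 3.141, 0.0]
contact_force: [0.5, 0.8, -2.5]
grip_width: 0.0465
gripper_force: 41.5
```

Call:
drive_tool:
  rows:
    - {"offset":[0,0,0.007],"rotation":[0,0,0],"claw":0.3}
    - {"offset":[0,0,0.014],"rotation":[0,0,0],"claw":0.3}
    - {"offset":[0,0,0.02],"rotation":[0,0,0],"claw":0.3}
    - {"offset":[0,0,0.026],"rotation":[0,0,0],"claw":0.3}
    - {"offset":[0,0,0.026],"rotation":[0,0,0],"claw":0.3}
    - {"offset":[0,0,0.026],"rotation":[0,0,0],"claw":0.3}

```text
clock: 16.6
tcp_pos: [0.4523, -0.3006, 0.0373]
orientation: [-0.0, 3.141, -0.0]
contact_force: [0.2, 0.3, -1.5]
grip_width: 0.0465
gripper_force: 41.5
```

Call:
drive_tool:
  rows:
    - {"offset":[0,0,0.007],"rotation":[0,0,0],"claw":0.3}
    - {"offset":[0,0,0.013],"rotation":[0,0,0],"claw":0.3}
    - {"offset":[0,0,0.02],"rotation":[0,0,0],"claw":0.3}
    - {"offset":[0,0,0.02],"rotation":[0,0,0],"claw":0.3}
    - {"offset":[0,0,0.02],"rotation":[0,0,0],"claw":0.3}

```text
clock: 17.02
tcp_pos: [0.4524, -0.3006, 0.0348]
orientation: [-0.0, 3.141, 0.0]
contact_force: [-3.0, 1.0, 5.8]
grip_width: 0.0464
gripper_force: 42.2
```

Contact at the expected height. Open slowly.

Call:
drive_tool:
  rows:
    - {"offset":[0,0,0],"rotation":[0,0,0],"claw":0.53}
    - {"offset":[0,0,0],"rotation":[0,0,0],"claw":0.55}
    - {"offset":[0,0,0],"rotation":[0,0,0],"claw":0.57}
    - {"offset":[0,0,0],"rotation":[0,0,0],"claw":0.59}
    - {"offset":[0,0,0],"rotation":[0,0,0],"claw":0.61}
    - {"offset":[0,0,0],"rotation":[0,0,0],"claw":0.64}
    - {"offset":[0,0,0],"rotation":[0,0,0],"claw":0.67}
    - {"offset":[0,0,0],"rotation":[0,0,0],"claw":0.7}
    - {"offset":[0,0,0],"rotation":[0,0,0],"claw":0.74}
    - {"offset":[0,0,0],"rotation":[0,0,0],"claw":0.78}
    - {"offset":[0,0,0],"rotation":[0,0,0],"claw":0.78}
  force: 20

```text
clock: 17.93
tcp_pos: [0.4523, -0.3005, 0.0342]
orientation: [0.0, -3.142, -0.0]
contact_force: [1.1, -0.4, 0.0]
grip_width: 0.0665
gripper_force: 0.0
```

```bash
python3 - <<'E'
from h import *
meas("scene",[("short",(.4515,-.302),.04,.07,.09),("med",(.4515,-.302),.057,.009,.018)])
f=meas("wrist",[("short",(.4515,-.302),.04,.07,.09)])
cv2.imwrite("pics/w4.png",cv2.cvtColor(f["frame"],cv2.COLOR_RGB2BGR))
E
```

```text
scene [ 0.4523 -0.3005  0.0342]
short 329 [[0.4269, -0.3377, 0.0704], [0.4615, -0.2652, 0.0868]] ((443.14111328125, -302.82501220703125), 38.16352462768555)
med 271 [[0.4093, -0.3457, 0.0092], [0.4756, -0.2611, 0.0174]] ((451.6178894042969, -302.9148254394531), 43.633724212646484)
wrist [ 0.4523 -0.3005  0.0342]
short 18761 [[0.426, -0.3384, 0.0708], [0.4683, -0.2648, 0.0877]] ((447.2347717285156, -301.81585693359375), 39.14765167236328)
```

View pics/w4.png

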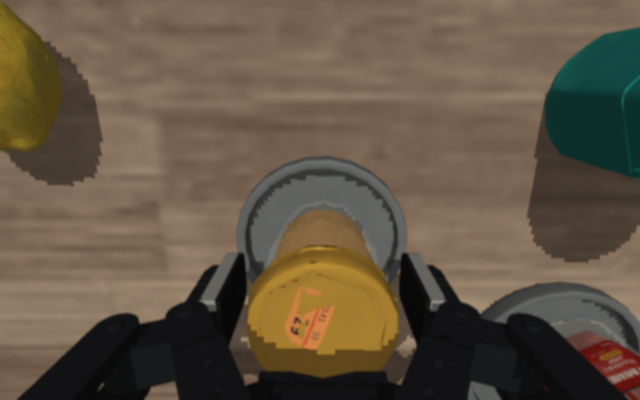

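The yellow lid sits centred between the pads with free gaps on both sides, and the jar is inside the dish. Rising.

Call:
drive_tool:
  rows:
    - {"offset":[0,0,-0.05],"rotation":[0,0,0],"claw":0.84}
    - {"offset":[0,0,-0.12],"rotation":[0,0,0],"claw":0.84}
    - {"offset":[0,0,-0.22],"rotation":[0,0,0],"claw":0.84}
    - {"offset":[0,0,-0.34],"rotation":[0,0,0],"claw":0.84}
    - {"offset":[0,0,-0.5],"rotation":[0,0,0],"claw":0.84}
    - {"offset":[0,0,-0.7],"rotation":[0,0,0],"claw":0.84}
    - {"offset":[0,0,-0.87],"rotation":[0,0,0],"claw":0.84}
    - {"offset":[0,0,-0.87],"rotation":[0,0,0],"claw":0.84}
    - {"offset":[0,0,-0.87],"rotation":[0,0,0],"claw":0.84}

```text
clock: 18.78
tcp_pos: [0.4535, -0.3012, 0.1673]
orientation: [-0.0, 3.137, -0.003]
contact_force: [0.3, 0.3, 0.5]
grip_width: 0.0716
gripper_force: 0.0
```

Call:
drive_tool:
  rows:
    - {"offset":[0,0.4,0],"rotation":[0,0,0],"claw":1}
    - {"offset":[0,0.8,0],"rotation":[0,0,0],"claw":1}
    - {"offset":[0,1,0],"rotation":[0,0,0],"claw":1}
    - {"offset":[0,1,0],"rotation":[0,0,0],"claw":1}
    - {"offset":[0,1,0],"rotation":[0,0,0],"claw":1}
    - {"offset":[0,1,0],"rotation":[0,0,0],"claw":1}

```text
clock: 19.28
tcp_pos: [0.4518, -0.1489, 0.1642]
orientation: [0.006, -3.14, -0.001]
contact_force: [0.2, -0.4, 0.4]
grip_width: 0.0854
gripper_force: 0.0
```

Call:
drive_tool:
  rows:
    - {"offset":[-0.2,0.4,0],"rotation":[0,0,0],"claw":1}
    - {"offset":[-0.4,0.8,0],"rotation":[0,0,0],"claw":1}
    - {"offset":[-0.4,1,0],"rotation":[0,0,0],"claw":1}
    - {"offset":[-0.4,1,0],"rotation":[0,0,0],"claw":1}
    - {"offset":[-0.4,1,0],"rotation":[0,0,0],"claw":1}
    - {"offset":[-0.4,1,0],"rotation":[0,0,0],"claw":1}

```text
clock: 19.78
tcp_pos: [0.5127, 0.0004, 0.1642]
orientation: [0.005, -3.141, 0.0]
contact_force: [-0.4, 0.0, -0.3]
grip_width: 0.0857
gripper_force: 0.0
```

Call:
drive_tool:
  rows:
    - {"offset":[-0.1,0.4,0],"rotation":[0,0,0],"claw":1}
    - {"offset":[-0.2,0.8,0],"rotation":[0,0,0],"claw":1}
    - {"offset":[-0.3,1,0],"rotation":[0,0,0],"claw":1}
    - {"offset":[-0.3,1,0],"rotation":[0,0,0],"claw":1}
    - {"offset":[-0.3,1,0],"rotation":[0,0,0],"claw":1}
    - {"offset":[-0.3,1,0],"rotation":[0,0,0],"claw":1}
    - {"offset":[-0.3,1,0],"rotation":[0,0,0],"claw":1}

```text
clock: 20.37
tcp_pos: [0.5572, 0.1462, 0.1641]
orientation: [-0.005, -3.14, 0.003]
contact_force: [0.1, 0.1, 0.3]
grip_width: 0.0855
gripper_force: 0.0
```

```bash
python3 - <<'E'
from h import *
it=[("tall",(.588,.2545),.035,.104,.12),("short",(.4515,-.302),.035,.072,.09),("med",(.4515,-.302),.057,.009,.018),("wide",(.531,-.157),.04,.086,.1)]
f=meas("scene",it)
meas("wrist",it[:1])
cv2.imwrite("pics/s4.png",cv2.cvtColor(f["frame"],cv2.COLOR_RGB2BGR))
E
```

```text
scene [0.5572 0.1459 0.1643]
tall 154 [[0.5675, 0.2314, 0.1047], [0.6094, 0.2732, 0.1147]] ((587.5661010742188, 255.03079223632812), 24.281171798706055)
short 573 [[0.4277, -0.3271, 0.0725], [0.4758, -0.2787, 0.0836]] ((452.0888977050781, -302.54705810546875), 26.460725784301758)
med 330 [[0.4094, -0.3454, 0.0092], [0.494, -0.2612, 0.0176]] ((451.4995422363281, -303.11663818359375), 43.61587142944336)
wide 578 [[0.502, -0.1862, 0.0865], [0.5622, -0.1261, 0.0959]] ((532.8538818359375, -155.8299560546875), 32.36649703979492)
wrist [0.5572 0.1461 0.1644]
tall 3946 [[0.5663, 0.2363, 0.1047], [0.6083, 0.278, 0.1146]] ((587.9857788085938, 257.6899719238281), 22.592748641967773)
```

View pics/s4.png

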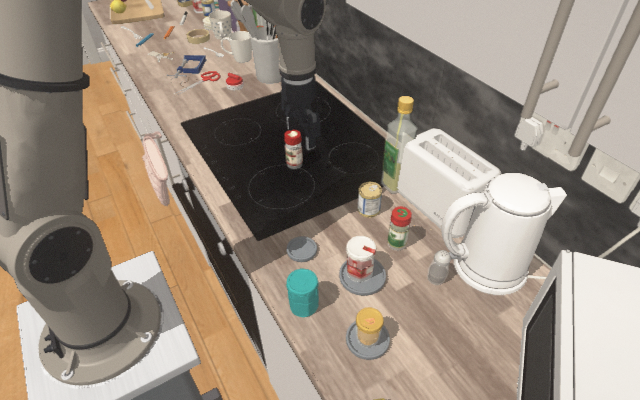

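The short jar stands upright and centred in the medium dish (pixel 369,330). The tall jar is at (293,150), measured at (0.588, 0.256).

Call:
drive_tool:
  rows:
    - {"offset":[-0.1,0.25,0],"rotation":[0,0,0],"claw":1}
    - {"offset":[-0.205,0.5,0],"rotation":[0,0,0],"claw":1}
    - {"offset":[-0.205,0.733,0],"rotation":[0,0,0],"claw":1}
    - {"offset":[-0.205,0.733,0],"rotation":[0,0,0],"claw":1}
    - {"offset":[-0.205,0.733,0.1],"rotation":[0,0,0],"claw":1}
    - {"offset":[-0.205,0.733,0.25],"rotation":[0,0,0],"claw":1}
    - {"offset":[-0.205,0.733,0.4],"rotation":[0,0,0],"claw":1}
    - {"offset":[-0.205,0.733,0.55],"rotation":[0,0,0],"claw":1}
    - {"offset":[-0.205,0.733,0.68],"rotation":[0,0,0],"claw":1}
    - {"offset":[-0.205,0.733,0.74],"rotation":[0,0,0],"claw":1}
    - {"offset":[-0.205,0.733,0.74],"rotation":[0,0,0],"claw":1}
    - {"offset":[-0.205,0.733,0.74],"rotation":[0,0,0],"claw":1}

```text
clock: 21.47
tcp_pos: [0.5882, 0.2582, 0.054]
orientation: [-0.002, -3.141, 0.001]
contact_force: [0.2, -1.2, -0.1]
grip_width: 0.0853
gripper_force: 0.0
```

Call:
drive_tool:
  rows:
    - {"offset":[0,0,0],"rotation":[0,0,0],"claw":0.7}
    - {"offset":[0,0,0],"rotation":[0,0,0],"claw":0.62}
    - {"offset":[0,0,0],"rotation":[0,0,0],"claw":0.57}
    - {"offset":[0,0,0],"rotation":[0,0,0],"claw":0.52}
    - {"offset":[0,0,0],"rotation":[0,0,0],"claw":0.47}
    - {"offset":[0,0,0],"rotation":[0,0,0],"claw":0.42}
    - {"offset":[0,0,0],"rotation":[0,0,0],"claw":0.3}
    - {"offset":[0,0,0],"rotation":[0,0,0],"claw":0.3}
    - {"offset":[0,0,0],"rotation":[0,0,0],"claw":0.3}
  force: 35

```text
clock: 22.22
tcp_pos: [0.5886, 0.259, 0.0546]
orientation: [0.0, 3.14, -0.0]
contact_force: [-0.5, -1.7, 7.1]
grip_width: 0.0427
gripper_force: 28.2
```

Call:
drive_tool:
  rows:
    - {"offset":[0,0,-0.03],"rotation":[0,0,0],"claw":0.3}
    - {"offset":[0,0,-0.1],"rotation":[0,0,0],"claw":0.3}
    - {"offset":[0,0,-0.2],"rotation":[0,0,0],"claw":0.3}
    - {"offset":[0,0,-0.3],"rotation":[0,0,0],"claw":0.3}
    - {"offset":[0,0,-0.37],"rotation":[0,0,0],"claw":0.3}
    - {"offset":[0,0,-0.4],"rotation":[0,0,0],"claw":0.3}
    - {"offset":[0,0,-0.4],"rotation":[0,0,0],"claw":0.3}

```text
clock: 22.8
tcp_pos: [0.5887, 0.2599, 0.1152]
orientation: [-0.0, 3.139, 0.002]
contact_force: [-0.1, -0.5, -2.0]
grip_width: 0.0431
gripper_force: 28.8
```

Call:
drive_tool:
  rows:
    - {"offset":[0.02,-0.03,0],"rotation":[0,0,0],"claw":0.3}
    - {"offset":[0.06,-0.1,0],"rotation":[0,0,0],"claw":0.3}
    - {"offset":[0.12,-0.2,0],"rotation":[0,0,0],"claw":0.3}
    - {"offset":[0.18,-0.3,0],"rotation":[0,0,0],"claw":0.3}
    - {"offset":[0.24,-0.4,0],"rotation":[0,0,0],"claw":0.3}
    - {"offset":[0.31,-0.52,0],"rotation":[0,0,0],"claw":0.3}
    - {"offset":[0.38,-0.64,0],"rotation":[0,0,0],"claw":0.3}
    - {"offset":[0.45,-0.76,0],"rotation":[0,0,0],"claw":0.3}
    - {"offset":[0.52,-0.88,0],"rotation":[0,0,0],"claw":0.3}
    - {"offset":[0.58,-1,0],"rotation":[0,0,0],"claw":0.3}

```text
clock: 23.63
tcp_pos: [0.4987, 0.1073, 0.1128]
orientation: [-0.001, -3.139, 0.002]
contact_force: [0.2, -0.0, -1.4]
grip_width: 0.0427
gripper_force: 28.8
```

Call:
drive_tool:
  rows:
    - {"offset":[0.05,-0.11,0],"rotation":[0,0,0],"claw":0.3}
    - {"offset":[0.1,-0.22,0],"rotation":[0,0,0],"claw":0.3}
    - {"offset":[0.15,-0.33,0],"rotation":[0,0,0],"claw":0.3}
    - {"offset":[0.19,-0.43,0],"rotation":[0,0,0],"claw":0.3}
    - {"offset":[0.23,-0.51,0],"rotation":[0,0,0],"claw":0.3}
    - {"offset":[0.27,-0.57,0],"rotation":[0,0,0],"claw":0.3}
    - {"offset":[0.3,-0.6,0],"rotation":[0,0,0],"claw":0.3}
    - {"offset":[0.3,-0.6,0],"rotation":[0,0,0],"claw":0.3}
    - {"offset":[0.3,-0.6,0],"rotation":[0,0,0],"claw":0.3}

```text
clock: 24.38
tcp_pos: [0.456, 0.0197, 0.1137]
orientation: [-0.001, 3.141, 0.0]
contact_force: [0.2, 0.9, -0.1]
grip_width: 0.0424
gripper_force: 28.8
```

```bash
python3 - <<'E'
from h import *
it=[("small",(.452,-.032),.05,.009,.018)]
f=meas("wrist",it); meas("scene",it); meas("top",it)
cv2.imwrite("pics/w5.png",cv2.cvtColor(f["frame"],cv2.COLOR_RGB2BGR))
E
```

```text
wrist [0.4563 0.0201 0.1138]
small 1997 [[0.4164, -0.0644, 0.0093], [0.4859, 0.005, 0.0163]] ((451.4375915527344, -29.725088119506836), 35.866981506347656)
scene [0.4565 0.0203 0.1138]
small 223 [[0.4175, -0.0672, 0.0091], [0.4869, 0.0018, 0.0176]] ((453.85870361328125, -32.818359375), 37.7374267578125)
top [0.4565 0.0203 0.1138]
```

View pics/w5.png

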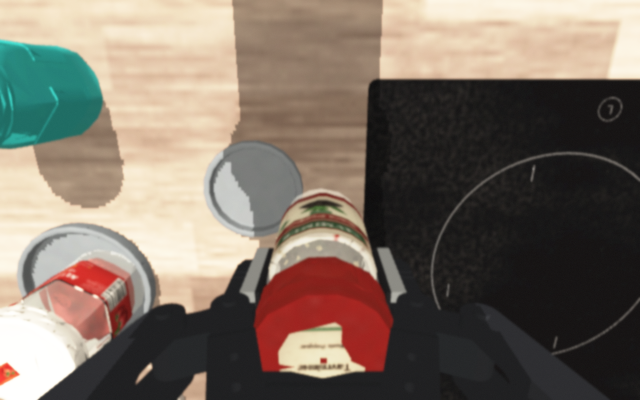

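The tall jar is held upright, and the small dish at pixel (253,188) lies at (0.452, -0.031) after averaging the cameras. I go over it and down.

Call:
drive_tool:
  rows:
    - {"offset":[0.01,-0.08,0],"rotation":[0,0,0],"claw":0.3}
    - {"offset":[0.02,-0.18,0],"rotation":[0,0,0],"claw":0.3}
    - {"offset":[0.027,-0.28,0],"rotation":[0,0,0],"claw":0.3}
    - {"offset":[0.027,-0.34,0],"rotation":[0,0,0],"claw":0.3}
    - {"offset":[0.027,-0.34,0.05],"rotation":[0,0,0],"claw":0.3}
    - {"offset":[0.027,-0.34,0.12],"rotation":[0,0,0],"claw":0.3}
    - {"offset":[0.027,-0.34,0.18],"rotation":[0,0,0],"claw":0.3}
    - {"offset":[0.027,-0.34,0.23],"rotation":[0,0,0],"claw":0.3}
    - {"offset":[0.027,-0.34,0.25],"rotation":[0,0,0],"claw":0.3}
    - {"offset":[0.027,-0.34,0.25],"rotation":[0,0,0],"claw":0.3}

```text
clock: 25.37
tcp_pos: [0.4514, -0.0311, 0.0752]
orientation: [0.002, -3.14, -0.0]
contact_force: [0.8, -0.9, -1.2]
grip_width: 0.043
gripper_force: 28.8
```

Call:
drive_tool:
  rows:
    - {"offset":[-0.005,0,0.03],"rotation":[0,0,0],"claw":0.3}
    - {"offset":[-0.005,0,0.06],"rotation":[0,0,0],"claw":0.3}
    - {"offset":[-0.005,0,0.09],"rotation":[0,0,0],"claw":0.3}
    - {"offset":[-0.005,0,0.11],"rotation":[0,0,0],"claw":0.3}
    - {"offset":[-0.005,0,0.118],"rotation":[0,0,0],"claw":0.3}
    - {"offset":[-0.005,0,0.125],"rotation":[0,0,0],"claw":0.3}
    - {"offset":[-0.005,0,0.132],"rotation":[0,0,0],"claw":0.3}
    - {"offset":[-0.005,0,0.132],"rotation":[0,0,0],"claw":0.3}
    - {"offset":[-0.005,0,0.132],"rotation":[0,0,0],"claw":0.3}

```text
clock: 26.12
tcp_pos: [0.4528, -0.0316, 0.0565]
orientation: [-0.0, 3.141, 0.0]
contact_force: [0.1, 0.8, -1.1]
grip_width: 0.0426
gripper_force: 28.8
```

Call:
drive_tool:
  rows:
    - {"offset":[0,0,0.007],"rotation":[0,0,0],"claw":0.3}
    - {"offset":[0,0,0.013],"rotation":[0,0,0],"claw":0.3}
    - {"offset":[0,0,0.02],"rotation":[0,0,0],"claw":0.3}
    - {"offset":[0,0,0.02],"rotation":[0,0,0],"claw":0.3}
    - {"offset":[0,0,0.02],"rotation":[0,0,0],"claw":0.3}

```text
clock: 26.53
tcp_pos: [0.453, -0.0318, 0.0539]
orientation: [0.0, 3.141, -0.0]
contact_force: [-1.1, -1.0, 7.1]
grip_width: 0.043
gripper_force: 27.9
```

Contact at the expected height. Slow release to about 60 mm.

Call:
drive_tool:
  rows:
    - {"offset":[0,0,0],"rotation":[0,0,0],"claw":0.48}
    - {"offset":[0,0,0],"rotation":[0,0,0],"claw":0.5}
    - {"offset":[0,0,0],"rotation":[0,0,0],"claw":0.52}
    - {"offset":[0,0,0],"rotation":[0,0,0],"claw":0.54}
    - {"offset":[0,0,0],"rotation":[0,0,0],"claw":0.56}
    - {"offset":[0,0,0],"rotation":[0,0,0],"claw":0.59}
    - {"offset":[0,0,0],"rotation":[0,0,0],"claw":0.62}
    - {"offset":[0,0,0],"rotation":[0,0,0],"claw":0.66}
    - {"offset":[0,0,0],"rotation":[0,0,0],"claw":0.7}
    - {"offset":[0,0,0],"rotation":[0,0,0],"claw":0.7}
  force: 20

```text
clock: 27.37
tcp_pos: [0.4527, -0.0316, 0.0533]
orientation: [0.0, -3.141, -0.0]
contact_force: [-0.2, 1.2, 0.0]
grip_width: 0.0595
gripper_force: 0.0
```

```bash
python3 - <<'E'
from h import *
f=meas("wrist",[("tall",(.452,-.031),.028,.105,.12)])
cv2.imwrite("pics/w6.png",cv2.cvtColor(f["frame"],cv2.COLOR_RGB2BGR))
E
```

```text
wrist [ 0.4527 -0.0316  0.0534]
tall 11267 [[0.4305, -0.0523, 0.1055], [0.4574, -0.011, 0.1138]] ((451.45941162109375, -31.668033599853516), 22.460681915283203)
```

View pics/w6.png

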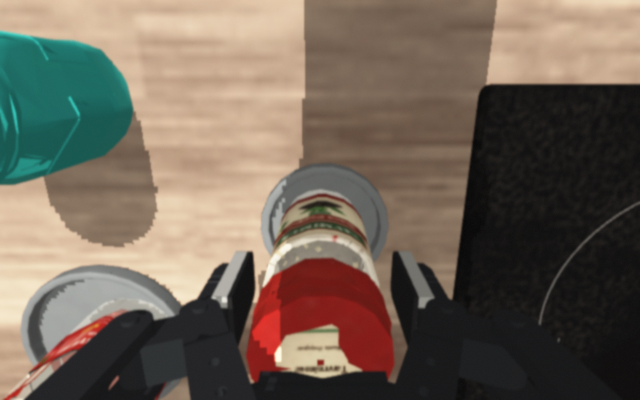

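The tall jar stands centred in the small dish with gaps to both pads. I rise, back off and check everything.

Call:
drive_tool:
  rows:
    - {"offset":[0,0,-0.05],"rotation":[0,0,0],"claw":0.76}
    - {"offset":[0,0,-0.12],"rotation":[0,0,0],"claw":0.76}
    - {"offset":[0,0,-0.22],"rotation":[0,0,0],"claw":0.76}
    - {"offset":[0,0,-0.34],"rotation":[0,0,0],"claw":0.76}
    - {"offset":[0,0,-0.5],"rotation":[0,0,0],"claw":0.76}
    - {"offset":[0,0,-0.7],"rotation":[0,0,0],"claw":0.76}
    - {"offset":[0,0,-0.87],"rotation":[0,0,0],"claw":0.76}
    - {"offset":[0,0,-0.87],"rotation":[0,0,0],"claw":0.76}
    - {"offset":[0,0,-0.87],"rotation":[0,0,0],"claw":0.76}

```text
clock: 28.17
tcp_pos: [0.4537, -0.0316, 0.1856]
orientation: [-0.0, 3.138, 0.001]
contact_force: [-0.7, -0.6, 0.1]
grip_width: 0.065
gripper_force: 0.0
```

Call:
drive_tool:
  rows:
    - {"offset":[0,0.3,0],"rotation":[0,0,0],"claw":0.76}
    - {"offset":[0,0.6,0],"rotation":[0,0,0],"claw":0.76}
    - {"offset":[0,1,0],"rotation":[0,0,0],"claw":0.76}
    - {"offset":[0,1,0],"rotation":[0,0,0],"claw":0.76}
    - {"offset":[0,1,0],"rotation":[0,0,0],"claw":0.76}
    - {"offset":[0,1,0],"rotation":[0,0,0],"claw":0.76}
    - {"offset":[0,1,0],"rotation":[0,0,0],"claw":0.76}

```text
clock: 28.75
tcp_pos: [0.452, 0.1173, 0.1829]
orientation: [-0.0, -3.14, 0.002]
contact_force: [-0.2, -0.3, -0.2]
grip_width: 0.0647
gripper_force: 0.0
```

```bash
python3 - <<'E'
from h import *
f=meas("scene",[("tall",(.452,-.031),.03,.105,.12),("small",(.452,-.032),.05,.009,.018),("short",(.4515,-.302),.035,.072,.09),("med",(.4515,-.302),.057,.009,.018),("wide",(.531,-.157),.04,.086,.1),("large",(.532,-.169),.066,.009,.018),("tin",(.667,-.001),.038,.065,.08),("spare",(.656,-.1305),.03,.1,.115)])
cv2.imwrite("pics/s5.png",cv2.cvtColor(f["frame"],cv2.COLOR_RGB2BGR))
E
```

```text
scene [0.4522 0.1168 0.1831]
tall 259 [[0.4328, -0.0556, 0.106], [0.4749, -0.013, 0.1151]] ((452.9215393066406, -34.12383270263672), 23.416889190673828)
small 191 [[0.4176, -0.0678, 0.0093], [0.4873, -0.0027, 0.0178]] ((452.7330627441406, -33.80025863647461), 36.67232131958008)
short 570 [[0.4275, -0.327, 0.0728], [0.4766, -0.2783, 0.0837]] ((453.4068298339844, -302.8089294433594), 27.031688690185547)
med 333 [[0.4096, -0.3454, 0.0092], [0.4942, -0.2614, 0.0173]] ((452.4194030761719, -303.38555908203125), 43.71987533569336)
wide 581 [[0.5022, -0.1863, 0.0866], [0.5613, -0.1268, 0.0956]] ((532.610107421875, -156.17623901367188), 32.37771987915039)
large 339 [[0.4804, -0.2209, 0.0091], [0.5823, -0.1219, 0.0177]] ((531.7675170898438, -169.85511779785156), 52.76958084106445)
tin 318 [[0.6403, -0.0285, 0.0654], [0.6952, 0.0264, 0.0743]] ((668.3737182617188, -1.318669080734253), 30.370309829711914)
spare 252 [[0.6357, -0.153, 0.1007], [0.6771, -0.1107, 0.1102]] ((656.3235473632812, -131.17295837402344), 23.221569061279297)
```

View pics/s5.png

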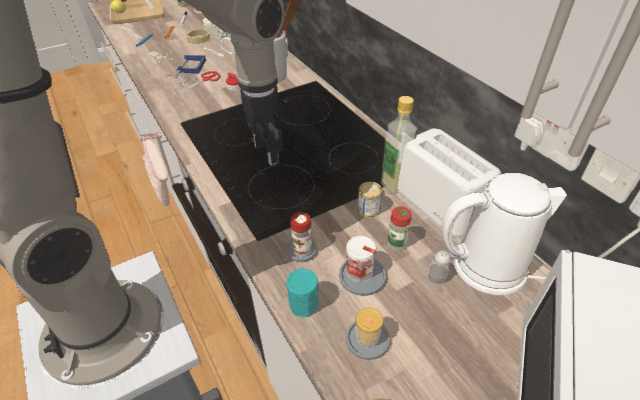

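All three jars stand level in their own dishes (tall 301,238; wide 360,262; short 369,330). The dishes, tin, spare jar and shaker are unmoved and the hob is clear.

```bash
python3 -c "from h import *; print(hand_in())"
```

```text
the job is handed in; nothing more can be done
None
```

All three jars stand upright on the floor of their own dishes, the dishes and bystanders are where they were, and the job is handed in; the wide jar moved about 13 mm off centre on release but sits flat inside the rim.

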